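# Sort whetstones by grit felt while dragging

## Robot

A 7-joint arm with a two-finger parallel gripper is mounted at the origin on a cart in front of the work surface, level with it; the furniture and walls round the work are solid. World frame = base frame: x ahead of the robot, y to its left, z up, the work surface at z = 0. Lengths are in m, angles in rad, forces in N, time in s.
With the tool pointing down it reaches from about 0.425 to 0.875 m from the base axis. Payload 8.4 kg.
Tool frame: the origin (TCP) lies on the centre line of the jaws, within the pads' length; the fingertips stand 8 mm ahead of it and the grasp point (between the pads) lies 11 mm behind it; z points along the fingers, y is the line along which they close (so a half turn about z gives the same grasp; the last joint's range is limited). The gripper opens to 85 mm and grips with 20 to 120 N. Pads are 22 mm wide; open, the fingers measure 114 mm over their backs; the gripper's body (76 mm by 85 mm) begins 54 mm behind the grasp point. The pads swing forward as they close: fully open they stand 13 mm farther back than shut.
Start: joints at [1.002, 0.333, 0.04, 1.465, -0.013, 1.343, -0.059], TCP at [0.294, -0.58, 0.239] pointing down, gripper open.
Joint ranges: [-2.58, 2.58], [-0.38, 2.09], [-1.3, 1.39], [0.25, 2.4], [-1.5, 4.64], [0.08, 2.09], [-2.65, 2.65]. Speed limits (rad/s): [2.22, 2.22, 2.79, 2.79, 3.14, 3.14, 3.14].

## Interface

Orientations are given as a 3x3 rotation matrix whose columns are the frame's x, y, z axes.
In Python, from cell import monitor, optics, r gives the robot as it stands.
- The arm moves only by the tool jog_arm, never from a script. Its argument "deltas" is one flat list of numbers, 4 for each row, row after row: the shift along the world's x, y, z in m, then the turn about the world's z in rad. In form: [x, y, z, spin, x, y, z, spin, ...]. A call has exactly 8 rows; each row is the pose to reach, as a shift and turn from the pose commanded when the call began; what a row does not reach only later rows make up. A row lasts 1/10 s, in which the tool goes at most 50 mm and 8.59 degrees, less where a joint would pass 70% of its speed; a pose out of reach is approached as far as the arm can. A call with a gripper value outside its range is refused whole. "gripper" is the finger opening in m, from 0 to 0.0854, set as the call begins (left out, the last holds). The fingers move at their own pace and stop on an object; the grip force is fixed at half the most. Time passes only in rows, so rows that repeat a pose let the fingers close, or fill a call up. It gives the time, the measured TCP pose, the force, the opening and the grip force at its end, in the units of the state.
- monitor.observe(): the state, without advancing time (a new reading comes with each control period).
- optics.grab_frame(name): name is "scene" or "side" or "wrist"; returns a dict with "img" (480x640x3 uint8, red, green, blue), "fx", "fy", "cx", "cy" (pixels), "T" (4x4, takes a point from camera to world coordinates). Camera axes: x right, y down, z forward; pixel columns grow to the right and rows downward; lengths in m; the calibration is good to about 2 mm. A picture is of the moment at which its call begins. There is no depth.
- r.job_done(): hands the job in; it is judged then, once.
The state is a dict: "time": time; "joint_pos": joint angles; "qvel": joint speeds; "joint_efforts": joint torques, N m; "tcp_pos": TCP position; "tool_rot": TCP orientation; "force": force on the tool from outside, world axes, zero at the start; "ft_torque": the same for the moment, N m; "finger_gap": opening from 0.0 (shut) to 1.0 (fully open); "grip_force": force on a finger pad.
Only numpy, scipy, OpenCV 4.12 (cv2) and the standard library are available. Lean on these libraries where they do the work, as an engineer would, in place of code of your own. Each camera call takes 0.05 s, during which the arm holds its last target. There are 200 camera calls.

## Task

Three whetstones look alike, and their grit can only be felt. First drag each of the three a good three or four centimetres across the worktop, one after the other, to feel how rough it is, and leave it lying where the drag ends. Then lay the roughest flat and lined up on the middle of the steeper wooden rest and the middle one likewise on the flatter rest, where their grit keeps them from sliding, leave the smoothest flat on the worktop, and leave everything else where it stands.

Things in the scene. Friction and masses are not known exactly. Their poses are not given: they have to be found in the camera images.
- stone_a_mid (a point): centre (15 mm above what it lies on) of one of three whetstones that look exactly alike: plain grey block, 140 x 40 x 30 mm (long side along its x, 40 mm across y, 30 mm high), 0.7 kg, lying flat. One is coarse, one medium, one fine: name and place tell nothing, only the drag does. Its sides give a normal grip
- stone_b_mid (a point): centre (15 mm above what it lies on) of one of three whetstones that look exactly alike: plain grey block, 140 x 40 x 30 mm (long side along its x, 40 mm across y, 30 mm high), 0.7 kg, lying flat. One is coarse, one medium, one fine: name and place tell nothing, only the drag does. Its sides give a normal grip
- stone_c_mid (a point): centre (15 mm above what it lies on) of one of three whetstones that look exactly alike: plain grey block, 140 x 40 x 30 mm (long side along its x, 40 mm across y, 30 mm high), 0.7 kg, lying flat. One is coarse, one medium, one fine: name and place tell nothing, only the drag does. Its sides give a normal grip
- stone_a: the stone whose centre is point stone_a_mid; origin under its centre, x along the 140 mm side, z up. Dragged steadily at its own weight a fine stone resists with about 1.3 N, a medium one with 3.3 N, a coarse one with 7 N, all up to a quarter more or less; a pusher that lifts the stone a little feels less, so compare the three. Push below 17 mm height, or the coarse one may tip
- stone_b: the stone whose centre is point stone_b_mid; origin under its centre, x along the 140 mm side, z up. Dragged steadily at its own weight a fine stone resists with about 1.3 N, a medium one with 3.3 N, a coarse one with 7 N, all up to a quarter more or less; a pusher that lifts the stone a little feels less, so compare the three. Push below 17 mm height, or the coarse one may tip
- stone_c: the stone whose centre is point stone_c_mid; origin under its centre, x along the 140 mm side, z up. Dragged steadily at its own weight a fine stone resists with about 1.3 N, a medium one with 3.3 N, a coarse one with 7 N, all up to a quarter more or less; a pusher that lifts the stone a little feels less, so compare the three. Push below 17 mm height, or the coarse one may tip
- steep_rest: the steeper, taller wooden rest fixed on the worktop: a plain board 150 mm long (along its x) and 52 mm wide (y), rising straight away from the robot at 34 degrees, with no stop or rim. Origin on the worktop under the board's centre, z up, x in the level direction in which it rises. Upper face 20 mm above the worktop at the low front edge, 62 mm at its centre, 104 mm at the back. Only the coarse stone stays on it; others slide off
- gentle_rest: the flatter, lower wooden rest fixed on the worktop: a plain board 150 mm long (along its x) and 52 mm wide (y), rising straight away from the robot at 18 degrees, with no stop or rim. Origin on the worktop under the board's centre, z up, x in the level direction in which it rises. Upper face 20 mm above the worktop at the low front edge, 43 mm at its centre, 66 mm at the back. The medium stone stays on it; the fine one slides off
- steep_rest_seat (a point): where the centre of a stone lies that rests flat on the middle of the steep rest: 15 mm off the board's face, square to it. Axes as the rest's (level x and y, z up)
- gentle_rest_seat (a point): where the centre of a stone lies that rests flat on the middle of the gentle rest: 15 mm off the board's face, square to it. Axes as the rest's (level x and y, z up)
- lemon_a: a bystander to leave in place: lemon, 83 x 58 x 58 mm, origin under its centre. It lies under the front of the wall-hung water purifier, whose body and tap begin 0.4 m above the worktop: keep the wrist on the robot's side of it
- balm_pot: a bystander to leave in place: low round pot with a cream lid, 90 mm across, 32 mm high, origin under its centre
- tumbler_1: a bystander to leave in place: clear glass tumbler upside down, 92 mm across, 104 mm high, origin under its centre

How it is judged:
By the outcome, as a careful person would: the job done as asked, in the order asked, and still so for the second after the job is handed in, with the robot touching nothing.
It also fails if it takes over 72 s, if anything falls off the work surface, if the arm or the gripper's body presses on something with over 40 N, if the wrist force passes 120 N, or if a joint passes its speed limit or range.

## Working session

There is one attempt and no reset: what is moved stays moved. The work goes in short steps, Python scripts to look and compute and a tool call to move; the robot and the scene stay as the last step left them, time stands still between calls to the robot, and variables do not carry over. Pictures are saved under pics/ and viewed, at most 10 in all, crops included, and the job is handed in when it is done.

Besides the shell and the picture viewer there is one more tool, called after "Emit:" as a command line: name --argument value ..., lists and objects as JSON in quotes. jog_arm: Moves the arm, as the interface text tells. Its arguments: {"type":"object","properties":{"deltas":{"type":"array","items":{"type":"number"}},"gripper":{"type":"number"}},"required":["deltas"]}

```bash
ls; mkdir -p pics; python3 - <<'E'
from cell import monitor, optics, r
import cv2,numpy as np
s=monitor.observe(); print({k:np.round(v,3).tolist() for k,v in s.items()})
for n in ("scene","side"):
    f=optics.grab_frame(n); cv2.imwrite(f"pics/{n}0.png",f["img"][:,:,::-1]); print(n,f["fx"],f["fy"],f["cx"],f["cy"],np.round(f["T"],4).tolist())
E
```

```text
pics
{'time': 0.0, 'joint_pos': [1.002, 0.334, 0.04, 1.466, -0.013, 1.343, -0.058], 'qvel': [0.001, -0.0, -0.002, 0.0, 0.0, 0.001, 0.001], 'joint_efforts': [-0.001, -65.857, 1.365, -40.556, 0.017, 0.013, 0.0], 'tcp_pos': [0.294, -0.579, 0.238], 'tool_rot': [[0.892, 0.453, -0.001], [0.453, -0.892, 0.001], [-0.0, -0.002, -1.0]], 'force': [0.219, 0.443, 0.13], 'ft_torque': [-0.019, -0.012, -0.001], 'grip_force': 0.0, 'finger_gap': 1.0}
scene 574.9893809575262 574.9893809575262 317.4932375049561 240.423459381365 [[0.9817, -0.1466, 0.1216, 0.4436], [-0.1901, -0.7161, 0.6716, -0.815], [-0.0113, -0.6824, -0.7309, 0.7439], [0.0, 0.0, 0.0, 1.0]]
side 515.7846079534004 515.7846079534004 321.7190044813726 233.54554385663354 [[0.9173, -0.2364, 0.3206, 0.3137], [-0.3982, -0.5248, 0.7524, -0.8597], [-0.0096, -0.8178, -0.5755, 0.574], [0.0, 0.0, 0.0, 1.0]]
```

View pics/scene0.png

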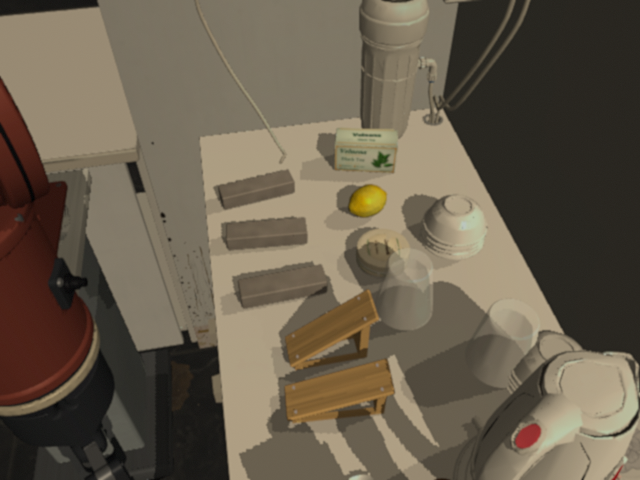

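View pics/side0.png

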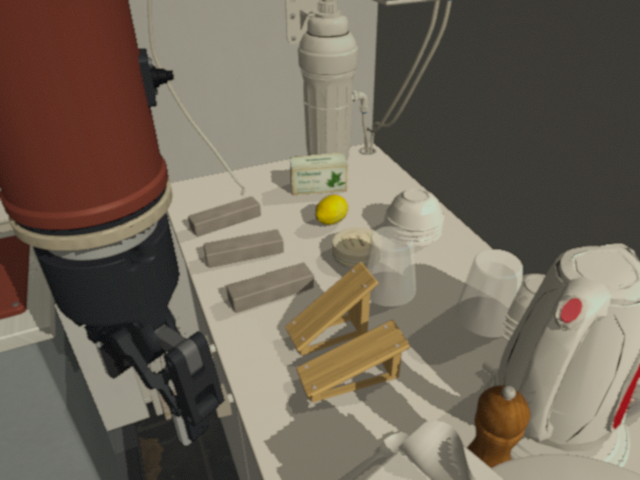

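The scene view shows three stones, centred near (257,189), (265,234) and (283,285). The steep rest is at about (333,330) and the gentle one at about (340,392). The side view shows the same things. I'll zoom in to pick corners.

```bash
python3 - <<'E'
import cv2,numpy as np
a=cv2.imread("pics/scene0.png")[165:425,210:400]; b=cv2.imread("pics/side0.png")[190:405,180:415]
cv2.imwrite("pics/za.png",cv2.resize(a[:145,:],None,fx=4,fy=4,interpolation=cv2.INTER_CUBIC))
cv2.imwrite("pics/zb.png",cv2.resize(b[:,:],None,fx=2.75,fy=2.75,interpolation=cv2.INTER_CUBIC))
cv2.imwrite("pics/zc.png",cv2.resize(a[115:,60:],None,fx=4,fy=4,interpolation=cv2.INTER_CUBIC))
E
```

```text
(no output)
```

View pics/za.png

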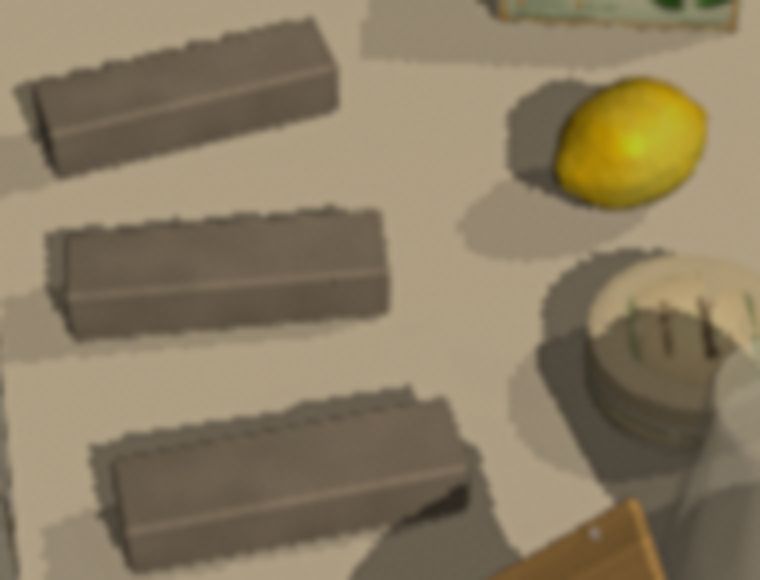

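View pics/zb.png

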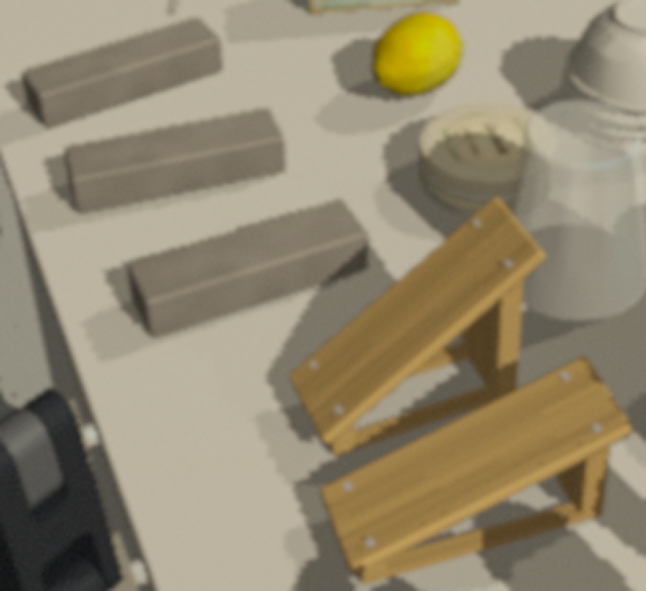

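View pics/zc.png

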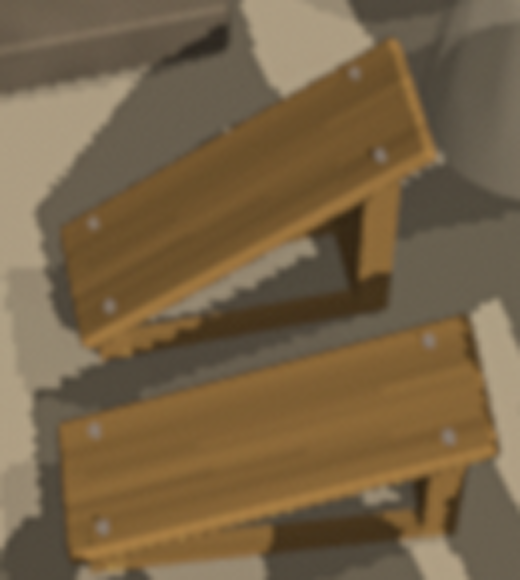

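The crops show the top-face corners of all three stones and both rests clearly. I'll triangulate them from the two views.

```bash
cat > h.py <<'E'
import numpy as np, cv2
def P(f):
    K=np.array([[f["fx"],0,f["cx"]],[0,f["fy"],f["cy"]],[0,0,1]]); return K@np.linalg.inv(f["T"])[:3]
def tri(fa,fb,ua,ub):
    X=cv2.triangulatePoints(P(fa),P(fb),np.float64(ua).T,np.float64(ub).T); return (X[:3]/X[3]).T
E
python3 - <<'E'
from h import *
from cell import monitor, optics, r
fa=optics.grab_frame("scene");fb=optics.grab_frame("side")
A={ 'S1':[(36,86),(312,20),(337,68),(54,134)],'S2':[(68,234),(380,212),(387,271),(70,297)],'S3':[(115,460),(445,400),(467,464),(130,530)],
'st':[(62,228),(392,40),(434,155),(84,345)],'ge':[(60,425),(466,318),(495,448),(72,553)]}
B={'S1':[(26,76),(200,22),(221,47),(45,98)],'S2':[(68,152),(268,113),(284,147),(80,184)],'S3':[(131,268),(343,204),(367,240),(146,297)],
'st':[(292,376),(497,200),(543,253),(330,447)],'ge':[(323,488),(585,362),(630,430),(360,572)]}
for k in A:
    o=np.array([210,165]) if k[0]=='S' else np.array([270,280])
    ua=np.array(A[k])/4+o-.375; ub=np.array(B[k])/2.75+[180,190]-.3
    X=tri(fa,fb,ua,ub)
    d=X[1]+X[2]-X[0]-X[3]; w=X[0]+X[1]-X[2]-X[3]
    print(k,np.round(X,3).tolist(),'c',X.mean(0).round(4),'yaw',np.degrees(np.arctan2(d[1],d[0])).round(1),np.degrees(np.arctan2(-w[0],w[1])).round(1),'L',(np.linalg.norm(d)/2).round(3),'W',(np.linalg.norm(w)/2).round(3),'pitch',np.degrees(np.arctan2(d[2],np.hypot(*d[:2]))).round(1))
    # planar estimates at the nominal height, from each view separately
    if k[0]=='S':
        for f,u in((fa,ua),(fb,ub)):
            y=np.c_[(u-[f["cx"],f["cy"]])/f["fx"],np.ones(4)]@f["T"][:3,:3].T; c=f["T"][:3,3]
            Q=c+y*((0.03-c[2])/y[:,2])[:,None]; d=Q[1]+Q[2]-Q[0]-Q[3]
            print('   plane',Q.mean(0).round(4),np.degrees(np.arctan2(d[1],d[0])).round(1),(np.linalg.norm(d)/2).round(3))
print(monitor.observe()['time'])
E
```

```text
S1 [[0.407, 0.031, 0.015], [0.544, 0.053, 0.014], [0.552, 0.025, 0.006], [0.413, -0.008, 0.018]] c [0.4792 0.0254 0.0133] yaw 11.3 11.2 L 0.14 W 0.034 pitch -2.7
   plane [0.4775 0.0069 0.03  ] 8.4 0.135
   plane [ 0.4744 -0.0019  0.03  ] 7.1 0.133
S2 [[0.414, -0.07, 0.013], [0.553, -0.082, 0.012], [0.551, -0.114, 0.006], [0.412, -0.114, 0.018]] c [ 0.4827 -0.0949  0.0121] yaw -2.6 -2.7 L 0.139 W 0.038 pitch -2.7
   plane [ 0.481  -0.1119  0.03  ] -5.5 0.136
   plane [ 0.4775 -0.1201  0.03  ] -5.9 0.133
S3 [[0.422, -0.207, 0.017], [0.56, -0.203, 0.018], [0.563, -0.232, 0.01], [0.423, -0.251, 0.028]] c [ 0.4919 -0.2233  0.0179] yaw 4.5 3.6 L 0.14 W 0.037 pitch -3.5
   plane [ 0.4908 -0.2332  0.03  ] 2.3 0.136
   plane [ 0.4874 -0.2371  0.03  ] -0.0 0.134
st [[0.48, -0.33, 0.016], [0.603, -0.328, 0.097], [0.604, -0.38, 0.099], [0.481, -0.378, 0.008]] c [ 0.5417 -0.3538  0.0548] yaw -0.2 1.3 L 0.15 W 0.05 pitch 34.9
ge [[0.466, -0.412, 0.019], [0.608, -0.42, 0.056], [0.603, -0.47, 0.058], [0.464, -0.458, 0.011]] c [ 0.5354 -0.44    0.0362] yaw -4.0 -3.5 L 0.147 W 0.048 pitch 16.5
0.2
```

Stone tops and rests triangulate plausibly: lengths 0.14 and 0.15, pitches 35° and 16.5°. The baseline is short, so the heights are weak. I'll move over the scene and measure again from two wrist-camera places.

Emit:
jog_arm --deltas '[0.025,0.04,0.02,0.14,0.05,0.08,0.04,0.28,0.075,0.12,0.06,0.42,0.1,0.16,0.08,0.56,0.12,0.2,0.1,0.7,0.14,0.24,0.11,0.84,0.15,0.26,0.11,0.98,0.15,0.27,0.11,1.1]' --gripper 0.05

```text
time: 1.0
tcp_pos: [0.4462, -0.3063, 0.3498]
tool_rot: [[-0.01, 1.0, 0.001], [1.0, 0.01, 0.0], [0.0, 0.001, -1.0]]
force: [0.3, -0.4, -0.0]
finger_gap: 0.586
grip_force: 0.0
```

```bash
python3 - <<'E'
from cell import monitor, optics
import cv2,numpy as np,pickle
s=monitor.observe(); print(s["time"],s["tcp_pos"],np.round(s["tool_rot"],3).tolist(),np.round(s["joint_pos"],2))
f=optics.grab_frame("wrist"); pickle.dump(f,open("w1.pkl","wb")); cv2.imwrite("pics/w1.png",f["img"][:,:,::-1]); print(np.round(f["T"],3).tolist(),f["fx"])
E
```

```text
1.0 [ 0.44620302 -0.30628845  0.34982525] [[-0.01, 1.0, 0.001], [1.0, 0.01, 0.0], [0.0, 0.001, -1.0]] [ 0.75  0.09 -0.25  1.54  0.02  1.52  0.51]
[[1.0, 0.008, 0.003, 0.445], [0.009, -0.962, -0.273, -0.237], [0.001, 0.273, -0.962, 0.483], [0.0, 0.0, 0.0, 1.0]] 342.97348497492
```

View pics/w1.png

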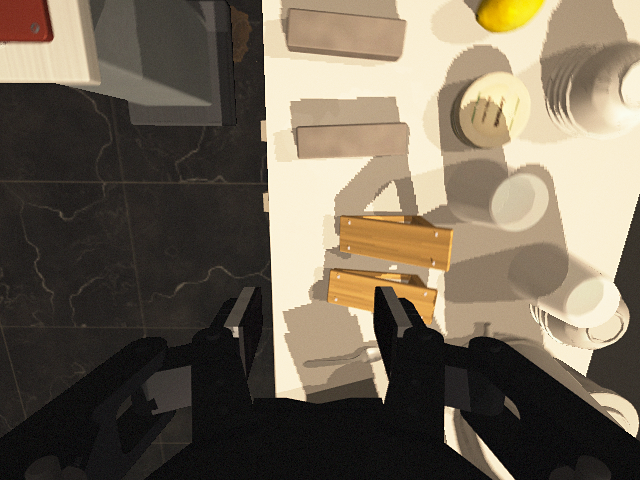

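w1 shows the steep rest at (341,216)-(452,229)-(450,271)-(340,249) and the gentle rest at (329,270)-(437,289). S3's top is at (298,127)-(408,156) and S2's at (288,9)-(405,59). I'll triangulate w1 against the scene view, which gives a wide baseline, while moving towards S1.

```bash
python3 - <<'E'
from h import *
import pickle
from cell import optics
fa=optics.grab_frame("scene");fw=pickle.load(open("w1.pkl","rb"))
A={'S2':[(68,234),(380,212),(387,271),(70,297)],'S3':[(115,460),(445,400),(467,464),(130,530)],
'st':[(62,228),(392,40),(434,155),(84,345)],'ge':[(60,425),(466,318)]}
W={'S2':[(290,9),(405,20),(403,59),(290,48)],'S3':[(299,127),(408,123),(408,156),(298,158)],'st':[(341,216),(452,229),(450,271),(340,249)],'ge':[(330,270),(437,289)]}
for k in A:
    o=np.array([210,165]) if k[0]=='S' else np.array([270,280])
    X=tri(fa,fw,np.array(A[k])/4+o-.375,W[k]); print(k,X.round(3).tolist(),X.mean(0).round(4))
    if len(X)>2:
        d=X[1]+X[2]-X[0]-X[3]; print('yaw',np.degrees(np.arctan2(d[1],d[0])).round(1),np.linalg.norm(d)/2)
E
```

```text
S2 [[0.414, -0.089, 0.032], [0.55, -0.096, 0.025], [0.547, -0.139, 0.033], [0.412, -0.129, 0.035]] [ 0.4807 -0.1132  0.0313]
yaw -3.7 0.1356594683258236
S3 [[0.422, -0.217, 0.029], [0.558, -0.211, 0.027], [0.559, -0.251, 0.034], [0.423, -0.255, 0.031]] [ 0.4908 -0.2331  0.03  ]
yaw 2.1 0.13628699069322392
st [[0.479, -0.332, 0.019], [0.602, -0.33, 0.098], [0.604, -0.381, 0.099], [0.48, -0.381, 0.016]] [ 0.5414 -0.356   0.058 ]
yaw 0.3 0.14825172614637028
ge [[0.466, -0.412, 0.018], [0.607, -0.422, 0.059]] [ 0.5366 -0.4169  0.0386]
```

Emit:
jog_arm --deltas '[0.01,0.04,0,0,0.02,0.08,0,0,0.03,0.12,0,0,0.04,0.16,0,0,0.04,0.18,0,0,0.04,0.19,0,0,0.04,0.19,0,0,0.04,0.19,0,0]'

```text
time: 1.9
tcp_pos: [0.484, -0.1215, 0.3492]
tool_rot: [[0.005, 1.0, -0.0], [1.0, -0.005, -0.0], [-0.0, -0.0, -1.0]]
force: [0.0, 0.2, -0.8]
finger_gap: 0.583
grip_force: 0.0
```

```bash
python3 - <<'E'
from cell import monitor, optics
import cv2,numpy as np,pickle
s=monitor.observe(); print(s["time"],s["tcp_pos"],s["force"])
f=optics.grab_frame("wrist"); pickle.dump(f,open("w2.pkl","wb")); cv2.imwrite("pics/w2.png",f["img"][:,:,::-1])
E
```

```text
1.9 [ 0.48398053 -0.12151837  0.34918437] [ 0.02957243  0.17581981 -0.82137663]
```

View pics/w2.png

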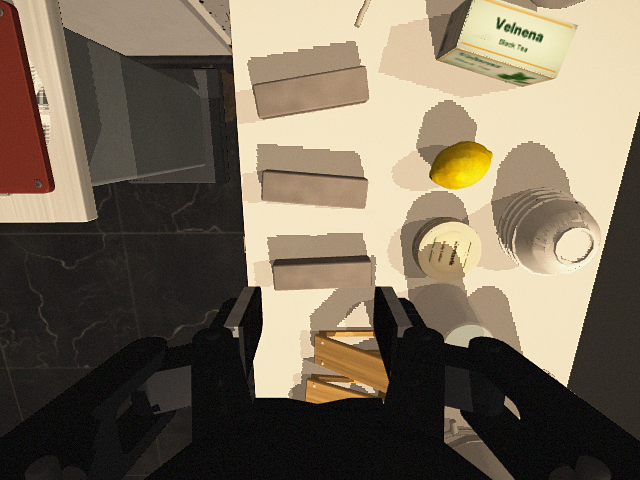

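w2 shows S1's top at (254,86)-(367,67)-(369,103)-(260,118) and S2 at (262,171)-(367,208). The steep rest measures (0.541,-0.357) and the gentle one about (0.535,-0.443). Stone tops come out at z = 0.030, as they should.

```bash
python3 - <<'E'
from h import *
import pickle
from cell import optics
fa=optics.grab_frame("scene");fw=pickle.load(open("w2.pkl","rb"))
A={'S1':[(36,86),(312,20),(337,68),(54,134)],'S2':[(68,234),(380,212),(387,271),(70,297)]}
W={'S1':[(254,87),(367,67),(369,103),(261,118)],'S2':[(262,171),(368,180),(367,208),(263,200)]}
for k in A:
    o=np.array([210,165])
    X=tri(fa,fw,np.array(A[k])/4+o-.375,W[k]); print(k,X.round(3).tolist(),X.mean(0).round(4))
    d=X[1]+X[2]-X[0]-X[3]; print('yaw',np.degrees(np.arctan2(d[1],d[0])).round(1),np.linalg.norm(d)/2)
E
```

```text
S1 [[0.408, 0.015, 0.03], [0.542, 0.036, 0.029], [0.547, -0.005, 0.033], [0.413, -0.021, 0.03]] [0.4776 0.0064 0.0305]
yaw 8.0 0.13549753055342015
S2 [[0.414, -0.086, 0.03], [0.551, -0.098, 0.028], [0.548, -0.135, 0.029], [0.412, -0.124, 0.029]] [ 0.481  -0.1106  0.0288]
yaw -5.0 0.13722422297042064
```

Emit:
jog_arm --deltas '[0,0.03,-0.03,0.14,0,0.06,-0.07,0.14,0,0.075,-0.11,0.14,0,0.075,-0.155,0.14,0,0.075,-0.2,0.14,0,0.075,-0.245,0.14,0,0.075,-0.29,0.14,0,0.075,-0.315,0.14]'

```text
time: 2.8
tcp_pos: [0.4822, -0.0458, 0.0308]
tool_rot: [[-0.136, 0.991, -0.004], [0.991, 0.136, 0.0], [0.001, -0.004, -1.0]]
force: [-0.5, 0.2, -0.3]
finger_gap: 0.582
grip_force: 0.0
```

Emit:
jog_arm --deltas '[0,0,-0.007,0,0,0,-0.014,0,0,0,-0.02,0,0,0,-0.022,0,0,0,-0.022,0,0,0,-0.022,0,0,0,-0.022,0,0,0,-0.022,0]'

```text
time: 3.6
tcp_pos: [0.4845, -0.0446, 0.0127]
tool_rot: [[-0.139, 0.99, 0.001], [0.99, 0.139, -0.0], [-0.0, 0.001, -1.0]]
force: [0.5, 0.2, -1.0]
finger_gap: 0.585
grip_force: 0.0
```

Emit:
jog_arm --deltas '[-0.0004,0.003,0,0,-0.0008,0.006,0,0,-0.0012,0.009,0,0,-0.0017,0.012,0,0,-0.002,0.014,0,0,-0.0022,0.016,0,0,-0.0025,0.018,0,0,-0.0028,0.02,0,0]'

```text
time: 4.4
tcp_pos: [0.4814, -0.0244, 0.0123]
tool_rot: [[-0.139, 0.99, -0.0], [0.99, 0.139, 0.0], [0.0, -0.0, -1.0]]
force: [0.2, -0.4, 0.8]
finger_gap: 0.587
grip_force: 0.0
```

Emit:
jog_arm --deltas '[-0.0003,0.002,0,0,-0.0006,0.004,0,0,-0.0008,0.006,0,0,-0.0011,0.008,0,0,-0.0014,0.01,0,0,-0.0017,0.012,0,0,-0.002,0.014,0,0,-0.0022,0.016,0,0]'

```text
time: 5.2
tcp_pos: [0.4792, -0.0084, 0.0123]
tool_rot: [[-0.139, 0.99, -0.0], [0.99, 0.139, -0.0], [-0.0, -0.0, -1.0]]
force: [0.1, -2.1, 0.8]
finger_gap: 0.584
grip_force: 0.8
```

Emit:
jog_arm --deltas '[-0.0003,0.002,0,0,-0.0006,0.004,0,0,-0.0008,0.006,0,0,-0.0011,0.008,0,0,-0.0014,0.01,0,0,-0.0017,0.012,0,0,-0.002,0.014,0,0,-0.0022,0.016,0,0]'

```text
time: 6.0
tcp_pos: [0.477, 0.0076, 0.0123]
tool_rot: [[-0.139, 0.99, -0.0], [0.99, 0.139, -0.0], [-0.0, -0.0, -1.0]]
force: [-0.5, -1.8, 0.3]
finger_gap: 0.584
grip_force: 0.8
```

Emit:
jog_arm --deltas '[-0.0003,0.002,0,0,-0.0006,0.004,0,0,-0.0008,0.006,0,0,-0.0011,0.008,0,0,-0.0013,0.0095,0,0,-0.0015,0.011,0,0,-0.0017,0.0125,0,0,-0.002,0.014,0,0]'

```text
time: 6.8
tcp_pos: [0.475, 0.0215, 0.0123]
tool_rot: [[-0.138, 0.99, 0.0], [0.99, 0.138, 0.0], [0.0, 0.0, -1.0]]
force: [1.3, -1.7, -0.7]
finger_gap: 0.587
grip_force: 0.8
```

Emit:
jog_arm --deltas '[0.001,-0.015,0,0,0.001,-0.02,0.035,0,0.002,-0.05,0.06,-0.06,0.002,-0.095,0.06,-0.14,0.002,-0.14,0.06,-0.22,0.002,-0.18,0.05,-0.22,0.002,-0.1835,0.02,-0.22,0.002,-0.1835,0.005,-0.22]'

```text
time: 7.6
tcp_pos: [0.4761, -0.1635, 0.0157]
tool_rot: [[0.084, 0.996, -0.001], [0.996, -0.084, 0.0], [0.0, -0.001, -1.0]]
force: [-1.0, -0.5, -0.5]
finger_gap: 0.583
grip_force: 0.0
```

Emit:
jog_arm --deltas '[0,0,-0.003,0,0,0,-0.005,0,0,0,-0.005,0,0.0003,0.004,-0.005,0,0.0006,0.008,-0.005,0,0.0009,0.012,-0.005,0,0.0012,0.015,-0.005,0,0.0014,0.018,-0.005,0]'

```text
time: 8.4
tcp_pos: [0.4786, -0.1436, 0.0125]
tool_rot: [[0.081, 0.997, 0.0], [0.997, -0.081, -0.0], [-0.0, 0.0, -1.0]]
force: [-0.1, 0.9, -1.1]
finger_gap: 0.586
grip_force: 0.0
```

Emit:
jog_arm --deltas '[0.0002,0.002,0,0,0.0003,0.004,0,0,0.0005,0.006,0,0,0.0006,0.008,0,0,0.0008,0.01,0,0,0.0009,0.012,0,0,0.0011,0.014,0,0,0.0013,0.016,0,0]'

```text
time: 9.2
tcp_pos: [0.4798, -0.128, 0.0124]
tool_rot: [[0.081, 0.997, 0.0], [0.997, -0.081, -0.0], [-0.0, 0.0, -1.0]]
force: [-0.8, -2.9, 1.5]
finger_gap: 0.588
grip_force: 1.7
```

Emit:
jog_arm --deltas '[0.0002,0.002,0,0,0.0003,0.004,0,0,0.0005,0.006,0,0,0.0006,0.008,0,0,0.0008,0.01,0,0,0.0009,0.012,0,0,0.0011,0.014,0,0,0.0013,0.016,0,0]'

```text
time: 10.0
tcp_pos: [0.481, -0.112, 0.0123]
tool_rot: [[0.081, 0.997, -0.0], [0.997, -0.081, -0.0], [-0.0, -0.0, -1.0]]
force: [-1.0, -3.3, 1.8]
finger_gap: 0.585
grip_force: 1.9
```

Emit:
jog_arm --deltas '[0.0002,0.002,0,0,0.0003,0.004,0,0,0.0005,0.006,0,0,0.0006,0.008,0,0,0.0008,0.0095,0,0,0.0009,0.011,0,0,0.001,0.0125,0,0,0.0011,0.014,0,0]'

```text
time: 10.8
tcp_pos: [0.4822, -0.098, 0.0123]
tool_rot: [[0.081, 0.997, 0.0], [0.997, -0.081, -0.0], [-0.0, 0.0, -1.0]]
force: [-0.4, -3.7, 3.0]
finger_gap: 0.587
grip_force: 2.0
```

Emit:
jog_arm --deltas '[0,-0.015,0,0,0.001,-0.02,0.035,0,0.004,-0.05,0.06,0.05,0.008,-0.095,0.06,0.116,0.0105,-0.14,0.06,0.116,0.0105,-0.18,0.05,0.116,0.0105,-0.184,0.02,0.116,0.0105,-0.184,0.005,0.116]'

```text
time: 11.6
tcp_pos: [0.4913, -0.2821, 0.0149]
tool_rot: [[-0.033, 0.999, -0.002], [0.999, 0.033, 0.002], [0.002, -0.002, -1.0]]
force: [-1.4, 1.6, -0.5]
finger_gap: 0.59
grip_force: 0.0
```

Emit:
jog_arm --deltas '[0,0,-0.003,0,0,0,-0.005,0,0,0,-0.005,0,-0.0001,0.004,-0.005,0,-0.0003,0.007,-0.005,0,-0.0004,0.01,-0.005,0,-0.0005,0.013,-0.005,0,-0.0006,0.016,-0.005,0]'

```text
time: 12.4
tcp_pos: [0.4921, -0.2658, 0.0125]
tool_rot: [[-0.035, 0.999, 0.0], [0.999, 0.035, -0.0], [-0.0, 0.0, -1.0]]
force: [0.6, -0.5, -0.2]
finger_gap: 0.583
grip_force: 0.0
```

Emit:
jog_arm --deltas '[-0.0001,0.002,0,0,-0.0001,0.004,0,0,-0.0002,0.006,0,0,-0.0003,0.008,0,0,-0.0003,0.01,0,0,-0.0004,0.012,0,0,-0.0005,0.014,0,0,-0.0006,0.016,0,0]'

```text
time: 13.2
tcp_pos: [0.4915, -0.25, 0.0124]
tool_rot: [[-0.035, 0.999, 0.0], [0.999, 0.035, -0.0], [-0.0, 0.0, -1.0]]
force: [0.1, -4.5, -0.5]
finger_gap: 0.591
grip_force: 2.3
```

Emit:
jog_arm --deltas '[-0.0001,0.002,0,0,-0.0001,0.004,0,0,-0.0002,0.006,0,0,-0.0003,0.008,0,0,-0.0003,0.01,0,0,-0.0004,0.012,0,0,-0.0005,0.014,0,0,-0.0006,0.016,0,0]'

```text
time: 14.0
tcp_pos: [0.4909, -0.2339, 0.0123]
tool_rot: [[-0.035, 0.999, 0.0], [0.999, 0.035, -0.0], [-0.0, 0.0, -1.0]]
force: [-0.0, -5.1, 0.9]
finger_gap: 0.584
grip_force: 2.5
```

Emit:
jog_arm --deltas '[-0.0001,0.002,0,0,-0.0001,0.004,0,0,-0.0002,0.006,0,0,-0.0003,0.008,0,0,-0.0003,0.0095,0,0,-0.0004,0.011,0,0,-0.0004,0.0125,0,0,-0.0005,0.014,0,0]'

```text
time: 14.8
tcp_pos: [0.4903, -0.22, 0.0123]
tool_rot: [[-0.035, 0.999, -0.0], [0.999, 0.035, -0.0], [-0.0, -0.0, -1.0]]
force: [-0.2, -5.2, 1.9]
finger_gap: 0.586
grip_force: 2.5
```

Drag forces were about 1.8 N for S1, 3.3 N for S2 and 5.2 N for S3, so S1 is fine, S2 medium and S3 coarse. I'll lift and take one look to fix the grasp poses of S3 and S2.

Emit:
jog_arm --deltas '[0,-0.015,0,-0.035,0,-0.02,0.04,-0.035,0,-0.02,0.085,-0.035,0,-0.01,0.13,-0.035,0,0.01,0.175,-0.035,0,0.03,0.22,-0.035,0,0.03,0.26,-0.035,0,0.03,0.26,-0.035]'

```text
time: 15.6
tcp_pos: [0.4927, -0.1899, 0.2782]
tool_rot: [[-0.0, 1.0, 0.008], [1.0, 0.0, -0.002], [-0.002, 0.008, -1.0]]
force: [-0.5, -1.5, 1.1]
finger_gap: 0.583
grip_force: 0.0
```

```bash
python3 - <<'E'
from cell import monitor, optics
import cv2,numpy as np,pickle
s=monitor.observe(); print(s["time"],s["tcp_pos"],s["joint_pos"].round(2) if hasattr(s["joint_pos"],'round') else s["joint_pos"])
f=optics.grab_frame("wrist"); f["T"]=np.array(f["T"]); pickle.dump(f,open("w3.pkl","wb")); im=f["img"][:,:,::-1]
cv2.imwrite("pics/w3.png",cv2.resize(im[0:300,220:470],None,fx=2,fy=2,interpolation=cv2.INTER_CUBIC))
E
```

```text
15.6 [ 0.49272479 -0.18985326  0.27820405] [ 0.65  0.08 -0.39  1.69  0.03  1.37  0.26]
```

View pics/w3.png

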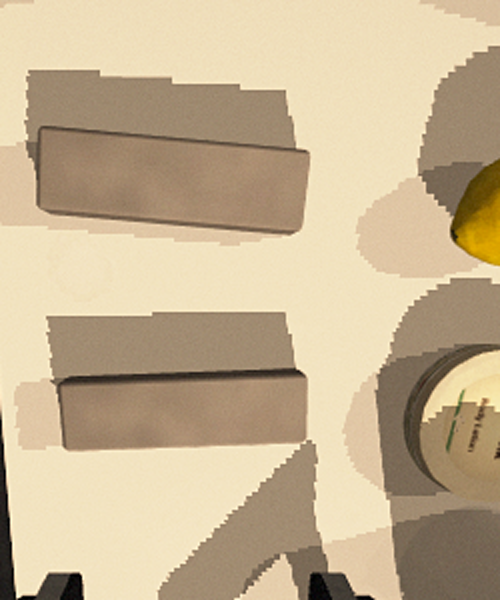

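The crop shows S3's top at (62,383)-(306,374)-(306,440)-(66,449) and S2's at (42,130)-(308,152)-(299,230)-(42,209), in crop pixels.

```bash
python3 - <<'E'
from h import *
import pickle
f=pickle.load(open("w3.pkl","rb"))
for k,u in {'S3':[(62,382),(306,373),(306,440),(66,449)],'S2':[(42,130),(308,152),(299,230),(42,209)]}.items():
    u=np.array(u)/2+[220,0]-.25
    y=np.c_[(u[:,0]-f["cx"])/f["fx"],(u[:,1]-f["cy"])/f["fy"],np.ones(4)]@f["T"][:3,:3].T; c=f["T"][:3,3]
    Q=c+y*((0.03-c[2])/y[:,2])[:,None]; d=Q[1]+Q[2]-Q[0]-Q[3]; w=Q[0]+Q[1]-Q[2]-Q[3]
    print(k,Q.mean(0).round(4),np.degrees(np.arctan2(d[1],d[0])).round(1),np.linalg.norm(d)/2,np.linalg.norm(w)/2)
print(f["T"].round(3))
E
```

```text
S3 [ 0.4884 -0.1876  0.03  ] 2.0 0.13586077484067266 0.0379707980618306
S2 [ 0.4831 -0.0681  0.03  ] -4.3 0.1343738732053675 0.03727994237625922
[[ 1.    -0.003  0.007  0.492]
 [-0.    -0.961 -0.276 -0.12 ]
 [ 0.007  0.276 -0.961  0.411]
 [ 0.     0.     0.     1.   ]]
```

Emit:
jog_arm --deltas '[0,0,-0.02,-0.15,0,0,-0.04,-0.3,0,0,-0.06,-0.45,0,0,-0.08,-0.6,0,0,-0.1,-0.75,0,0,-0.12,-0.9,0,0,-0.14,-1.05,0,0,-0.16,-1.2]' --gripper 0.07

```text
time: 16.45
tcp_pos: [0.4892, -0.19, 0.1099]
tool_rot: [[0.935, 0.355, -0.003], [0.355, -0.935, 0.002], [-0.002, -0.002, -1.0]]
force: [0.3, 0.1, 0.3]
finger_gap: 0.816
grip_force: 0.0
```

Emit:
jog_arm --deltas '[-0.001,0.001,-0.015,-0.15,-0.001,0.001,-0.03,-0.3,-0.001,0.001,-0.045,-0.336,-0.001,0.001,-0.05,-0.336,-0.001,0.001,-0.05,-0.336,-0.001,0.001,-0.05,-0.336,-0.001,0.001,-0.05,-0.336,-0.001,0.001,-0.05,-0.336]'

```text
time: 17.25
tcp_pos: [0.4897, -0.1892, 0.0629]
tool_rot: [[0.999, 0.035, 0.001], [0.035, -0.999, -0.0], [0.001, 0.0, -1.0]]
force: [-0.6, 0.3, -0.8]
finger_gap: 0.816
grip_force: 0.0
```

Emit:
jog_arm --deltas '[-0.001,0.001,-0.015,0,-0.001,0.001,-0.03,0,-0.001,0.001,-0.042,0,-0.001,0.001,-0.045,0,-0.001,0.001,-0.045,0,-0.001,0.001,-0.045,0,-0.001,0.001,-0.045,0,-0.001,0.001,-0.045,0]'

```text
time: 18.05
tcp_pos: [0.4887, -0.1882, 0.0178]
tool_rot: [[0.999, 0.035, 0.001], [0.035, -0.999, -0.0], [0.001, 0.0, -1.0]]
force: [0.6, 0.0, 0.3]
finger_gap: 0.819
grip_force: 0.0
```

Emit:
jog_arm --deltas '[0,0,0,0,0,0,0,0,0,0,0,0,0,0,0,0,0,0,0,0,0,0,0,0,0,0,0,0,0,0,0,0]' --gripper 0.02

```text
time: 18.85
tcp_pos: [0.4886, -0.1884, 0.0178]
tool_rot: [[0.999, 0.035, 0.001], [0.035, -0.999, -0.0], [0.001, 0.001, -1.0]]
force: [-1.7, -1.1, 5.4]
finger_gap: 0.454
grip_force: 61.1
```

S3 is gripped. I'll lift it and carry it to just above the steep rest, at TCP (0.529, -0.357, 0.135).

Emit:
jog_arm --deltas '[0,0,0.03,0,0,0,0.07,0,0,-0.01,0.11,0,0.01,-0.04,0.14,0,0.02,-0.08,0.15,-0.026,0.03,-0.12,0.15,-0.026,0.038,-0.15,0.15,-0.026,0.041,-0.1685,0.15,-0.026]'

```text
time: 19.65
tcp_pos: [0.5283, -0.3592, 0.1657]
tool_rot: [[1.0, 0.006, -0.002], [0.006, -1.0, 0.0], [-0.002, -0.0, -1.0]]
force: [0.7, -0.2, -6.6]
finger_gap: 0.453
grip_force: 64.5
```

Emit:
jog_arm --deltas '[0,0,-0.01,0,0,0,-0.02,0,0,0,-0.03,0,0,0,-0.033,0,0,0,-0.033,0,0,0,-0.033,0,0,0,-0.033,0,0,0,-0.033,0]'

```text
time: 20.45
tcp_pos: [0.5296, -0.3567, 0.1349]
tool_rot: [[1.0, 0.009, 0.001], [0.009, -1.0, -0.0], [0.001, 0.0, -1.0]]
force: [0.4, -1.0, -5.6]
finger_gap: 0.448
grip_force: 64.4
```

```bash
python3 - <<'E'
from cell import monitor, optics
import cv2,numpy as np
s=monitor.observe(); print(s["time"],s["tcp_pos"],s["force"],s["finger_gap"])
a=optics.grab_frame("scene")["img"][:,:,::-1]; w=optics.grab_frame("wrist")["img"][:,:,::-1]
v=np.hstack([cv2.resize(a[200:440,200:420],(400,436)),cv2.resize(w[0:480,170:610],(400,436))]); cv2.imwrite("pics/p1.png",v)
E
```

```text
20.45 [ 0.52959086 -0.35666423  0.13489244] [ 0.41931015 -1.01461357 -5.57456454] 0.4475133202571898
```

View pics/p1.png

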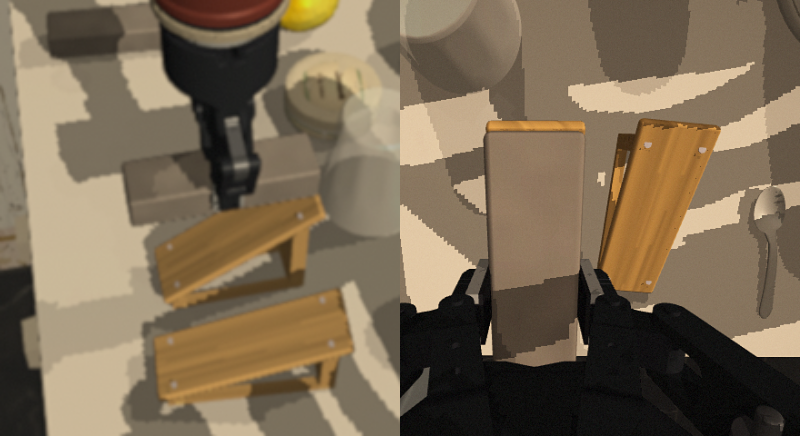

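The wrist view shows the stone centred over the steep board: board back edge at columns 487–586, stone at 487–584. Now I'll press down along the arc so the board turns the stone in the pads.

Emit:
jog_arm --deltas '[0,0,-0.005,0,0,0,-0.01,0,0,0,-0.014,0,-0.0002,0,-0.016,0,-0.0008,0,-0.0185,0,-0.0013,0,-0.021,0,-0.0018,0,-0.0235,0,-0.0023,0,-0.026,0]'

```text
time: 21.35
tcp_pos: [0.5263, -0.3567, 0.109]
tool_rot: [[1.0, 0.008, -0.001], [0.008, -1.0, -0.0], [-0.001, 0.0, -1.0]]
force: [-8.4, 4.3, 2.9]
finger_gap: 0.452
grip_force: 65.9
```

Emit:
jog_arm --deltas '[-0.0002,0,-0.0027,0,-0.0004,0,-0.0054,0,-0.0005,0,-0.008,0,-0.0006,0,-0.0107,0,-0.0004,0,-0.0134,0,-0.0002,0,-0.016,0,0.0001,0,-0.0188,0,0.0004,0,-0.0215,0]'

```text
time: 22.15
tcp_pos: [0.5248, -0.3567, 0.0865]
tool_rot: [[1.0, 0.008, -0.005], [0.008, -1.0, 0.001], [-0.005, -0.001, -1.0]]
force: [-12.4, 4.1, 0.5]
finger_gap: 0.452
grip_force: 67.8
```

Emit:
jog_arm --deltas '[0.0005,0,-0.0025,0,0.0012,0,-0.005,0,0.002,0,-0.0075,0,0.003,0,-0.01,0,0.003,0,-0.0105,0,0.003,0,-0.0105,0,0.003,0,-0.0105,0,0.003,0,-0.0105,0]'

```text
time: 22.95
tcp_pos: [0.5266, -0.3567, 0.0766]
tool_rot: [[1.0, 0.007, -0.007], [0.007, -1.0, 0.001], [-0.007, -0.001, -1.0]]
force: [-20.3, 5.9, 11.2]
finger_gap: 0.448
grip_force: 71.0
```

```bash
python3 - <<'E'
from cell import monitor, optics
import cv2,numpy as np
s=monitor.observe(); print(s["time"],s["tcp_pos"],s["force"],s["finger_gap"])
a=optics.grab_frame("scene")["img"][:,:,::-1]; w=optics.grab_frame("side")["img"][:,:,::-1]
v=np.hstack([cv2.resize(a[260:380,250:410],(400,300)),cv2.resize(w[235:365,265:405],(400,371))[:300]]); cv2.imwrite("pics/p2.png",v)
E
```

```text
22.95 [ 0.52664736 -0.35668355  0.07659294] [-20.28788761   5.86615223  11.23871251] 0.44768857758843134
```

View pics/p2.png

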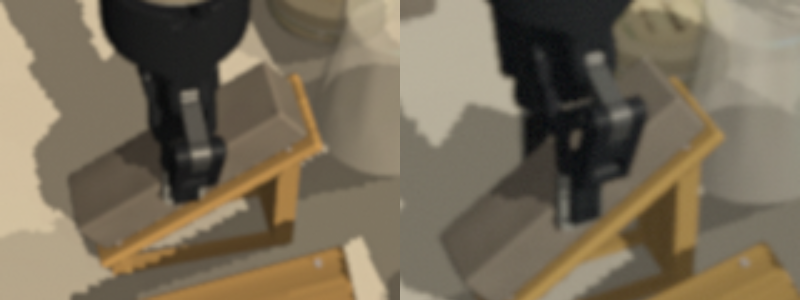

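The stone lies flat on the board. The TCP is about 3.5 mm short in x, so the stone sits slightly downhill. I'll nudge it up the slope while it is still gripped.

Emit:
jog_arm --deltas '[0.0005,0,0.001,0,0.001,0,0.002,0,0.0015,0,0.0025,0,0.002,0,0.003,0,0.0025,0,0.003,0,0.003,0,0.0035,0,0.003,0,0.0035,0,0.003,0,0.0035,0]'

```text
time: 23.85
tcp_pos: [0.5299, -0.3574, 0.079]
tool_rot: [[1.0, 0.007, -0.006], [0.007, -1.0, 0.001], [-0.006, -0.001, -1.0]]
force: [-12.7, 1.4, -1.6]
finger_gap: 0.453
grip_force: 69.5
```

Emit:
jog_arm --deltas '[-0.001,0,0,0,-0.002,0,0,0,-0.002,0,0,0,-0.002,0,0,0,-0.002,0,0,0,-0.002,0,0,0,-0.002,0,0,0,-0.002,0,0,0]'

```text
time: 24.65
tcp_pos: [0.5306, -0.3572, 0.0797]
tool_rot: [[1.0, 0.008, -0.001], [0.008, -1.0, -0.0], [-0.001, 0.0, -1.0]]
force: [-6.0, -0.8, -4.0]
finger_gap: 0.452
grip_force: 68.9
```

Emit:
jog_arm --deltas '[0,0,0,0,0,0,0,0,0,0,0,0,0,0,0,0,0,0,0,0,0,0,0,0,0,0,0.01,0,0,0,0.025,0]' --gripper 0.056

```text
time: 25.45
tcp_pos: [0.531, -0.3563, 0.105]
tool_rot: [[1.0, 0.009, -0.001], [0.009, -1.0, 0.001], [-0.001, -0.001, -1.0]]
force: [0.3, -0.3, -0.1]
finger_gap: 0.656
grip_force: 0.0
```

Emit:
jog_arm --deltas '[0,0,0.02,0,0,0,0.05,0,0,0,0.09,0,0,0.01,0.13,0,0,0.05,0.15,0,0,0.09,0.15,0,0,0.13,0.15,0,0,0.16,0.15,0]'

```text
time: 26.25
tcp_pos: [0.5317, -0.1937, 0.2569]
tool_rot: [[1.0, 0.011, 0.002], [0.011, -1.0, -0.0], [0.002, 0.0, -1.0]]
force: [0.2, 0.3, -0.1]
finger_gap: 0.654
grip_force: 0.0
```

```bash
python3 - <<'E'
from h import *
from cell import monitor, optics
s=monitor.observe(); print(s["time"],s["tcp_pos"],s["force"],s["finger_gap"])
f=optics.grab_frame("scene"); g=optics.grab_frame("side"); cv2.imwrite("pics/s2.png",f["img"][:,:,::-1]); cv2.imwrite("pics/side2.png",g["img"][:,:,::-1])
# overlay test: predicted stone silhouette at the seat vs grey pixels
def box(c,yaw,p,L=.14,W=.04,H=.03):
    q=np.array([[x,y,z] for x in(-L/2,L/2) for y in(-W/2,W/2) for z in(-H/2,H/2)])
    cy,sy,cp,sp=np.cos(yaw),np.sin(yaw),np.cos(p),np.sin(p)
    R=np.array([[cy,-sy,0],[sy,cy,0],[0,0,1]])@np.array([[cp,0,-sp],[0,1,0],[sp,0,cp]]); return q@R.T+c
for n,fr in(("scene",f),("side",g)):
    im=fr["img"]; hsv=cv2.cvtColor(im,cv2.COLOR_RGB2HSV); 
    X=box(np.array([.533,-.357,.0744]),.008,np.radians(34)); u=(P(fr)@np.c_[X,np.ones(8)].T); u=(u[:2]/u[2]).T
    m=np.zeros(im.shape[:2],np.uint8); cv2.fillConvexPoly(m,cv2.convexHull(u.astype(np.float32)).astype(np.int32),1)
    x0,y0=u.min(0).astype(int)-6; x1,y1=u.max(0).astype(int)+7
    print(n,"HSV median inside",np.median(hsv[m>0],axis=0),"hull",u.round(0).tolist())
    for y in range(y0,y1,4): print(''.join(('#' if hsv[y,x,1]<75 and hsv[y,x,2]<150 else ('w' if hsv[y,x,1]>125 else '.')) if m[y,x]==0 else ('S' if hsv[y,x,1]<75 and hsv[y,x,2]<150 else ('W' if hsv[y,x,1]>125 else 'o')) for x in range(x0,x1,2)))
E
```

```text
26.25 [ 0.53172399 -0.19374526  0.25691634] [ 0.17636876  0.33598896 -0.11256299] 0.6540761879289693
scene HSV median inside [17. 72. 86.] hull [[293.0, 361.0], [280.0, 354.0], [288.0, 338.0], [276.0, 330.0], [374.0, 315.0], [363.0, 306.0], [367.0, 292.0], [356.0, 283.0]]
...............################............#############
.............##################.............############
............####################.........oSSS###########
..........######################......oSSSSSSoS##..#####
.........########################..oSSSSSoSSSSSSS#..####
......#########################SSSSSSSSSSSSSSSSSoS..####
.....#######################SSSSSSSoSSSSSSSSSSSSSSS..###
...#####################SSSSSSSSSSSSSSSSSSSSSSSSoSSS..##
.####################SSSSSSSSSSSSSSSSSSSSSSSSSSSSSSS.w##
##################SSSSSSSSSSSSSSSSSSSSSoSSSSSSSSSSSSow.#
##############SSSSSSSSSSSSSSSSSSSSSSSSSSSSSSSSSSSoWWwww.
###########SSoSSSSSSSSSSSSSSSSSSSSSSSSSSSSSSSooWwwwwww.#
#######SSSSoSSSSSSSSSSSSSSSSSSSSSSSSSSSSSooWwwwwwww#####
####SSSSSSoSoSSSSSSSSSSSSSSSSSSoSSSSSSooWwwwwwwwwww#####
####SSSSSoSSSSSSSSSSSSSSSSSSS
[... 1410 characters left out ...]
SSSSSSSSSSSSoWwwwwwwww######
###########SSSSSSSSSSSSSSSSSSSSSSSSSoWwwwwwwwwwww######
########SSSSSSSSSSSSSSSSSSSSSSSSSSoWwwwwwwwwwwwww######
######SSSSSSSSSSSSSSSSSSSSSSSSSSoWwwww.wwwwwwwwww######
####SSSSSSSSSSSSSSSSSSSSSSSSSoWwwww...wwwwwwwwww.######
####SSSSSSSSSSSSSSSSSSSSSSSoWwwwwwwwwwwwwwwwwwww.######
#####SSSSSSSSSSSSSSSSSSSSoWwwwwww...####.wwwwwww#######
######SoSSSSSSSSSSSSSSSowwww.#....########wwwwww####.ww
#######SoSSSSSSSSSSSoWwww.#....##########.wwwwww.wwwwww
########SooSSSSSSSoWwww.#....######..wwwwwwwwwwwwwwwwww
.....#####.WWoSSowwww.###.##...wwwwwww...wwwwwwwwwwwwww
...#..#####wwWWwww.####..wwwwwww..##.wwwwwwwwwwwwwwwwww
.......#####.wwwwwwwwwwwwww.####.wwwwwwwwwwwwwwwwwwwwww
```

The stone stays put, and its silhouette matches the seat prediction in both views within about 1–2 px. Next is S2.

Emit:
jog_arm --deltas '[-0.01,0.04,0,-0.05,-0.02,0.08,-0.01,-0.087,-0.035,0.115,-0.03,-0.087,-0.045,0.128,-0.07,-0.087,-0.047,0.129,-0.11,-0.087,-0.047,0.129,-0.15,-0.087,-0.047,0.129,-0.18,-0.087,-0.047,0.129,-0.18,-0.087]' --gripper 0.07

```text
time: 27.15
tcp_pos: [0.4822, -0.068, 0.0723]
tool_rot: [[0.997, -0.079, -0.005], [-0.079, -0.997, 0.001], [-0.006, -0.0, -1.0]]
force: [1.0, -0.0, -0.3]
finger_gap: 0.818
grip_force: 0.0
```

Emit:
jog_arm --deltas '[0,0,-0.015,0,0,0,-0.03,0,0,0,-0.045,0,0,0,-0.054,0,0,0,-0.054,0,0,0,-0.054,0,0,0,-0.054,0,0,0,-0.054,0]'

```text
time: 27.95
tcp_pos: [0.485, -0.0677, 0.0216]
tool_rot: [[0.997, -0.078, 0.001], [-0.078, -0.997, -0.0], [0.001, 0.0, -1.0]]
force: [0.4, -0.2, -0.5]
finger_gap: 0.817
grip_force: 0.0
```

Emit:
jog_arm --deltas '[0,0,0,0,0,0,0,0,0,0,0,0,0,0,0,0,0,0,0,0,0,0,0,0,0,0,0,0,0,0,0,0]' --gripper 0.02

```text
time: 28.75
tcp_pos: [0.4847, -0.0675, 0.0213]
tool_rot: [[0.997, -0.078, 0.0], [-0.078, -0.997, -0.0], [0.0, 0.0, -1.0]]
force: [-1.3, 0.8, 6.6]
finger_gap: 0.451
grip_force: 60.8
```

S2 is gripped. Before carrying it, I'll refine the gentle rest's pose with a constrained corner fit, using the steep rest as a check.

```bash
python3 - <<'E'
from h import *
import pickle
from scipy.optimize import least_squares
from cell import optics
fa=optics.grab_frame("scene");fb=optics.grab_frame("side");fw=pickle.load(open("w1.pkl","rb"))
Z=lambda a,s,o,h:np.array(a)/s+o-h
obs={'st':(34,.062,[(fa,Z([(62,228),(392,40),(434,155),(84,345)],4,[270,280],.375)),(fb,Z([(292,376),(497,200),(543,253),(330,447)],2.75,[180,190],.3)),(fw,np.array([(341,216),(452,229),(450,271),(340,249)]))]),
'ge':(18,.043,[(fa,Z([(60,425),(466,318),(495,448),(72,553)],4,[270,280],.375)),(fb,Z([(323,488),(585,362),(630,430),(360,572)],2.75,[180,190],.3)),(fw,np.array([(330,270),(437,289)]))])}
for k,(p,h,o) in obs.items():
    p=np.radians(p); q=np.array([(-.075,.026),(.075,.026),(.075,-.026),(-.075,-.026)])
    def X(v):
        l=np.c_[q[:,0]*np.cos(p),q[:,1]]; c,s=np.cos(v[2]),np.sin(v[2])
        return np.c_[l@np.array([[c,s],[-s,c]])+v[:2],h+q[:,0]*np.sin(p),np.ones(4)]
    def res(v,o=o):
        R=[]
        for f,u in o:
            w=P(f)@X(v)[:len(u)].T; R.append(((w[:2]/w[2]).T-u).ravel())
        return np.concatenate(R)
    for oo in (o,o[:1],o[1:2],o[2:]):
        r=least_squares(lambda v:res(v,oo),[.54,-.4,0]); print(k,r.x[:2].round(4),np.degrees(r.x[2]).round(1),'rms',np.sqrt(np.mean(r.fun**2)).round(2))
E
```

```text
st [ 0.5401 -0.3572] 0.8 rms 1.48
st [ 0.5408 -0.3586] -0.2 rms 0.63
st [ 0.5388 -0.3603] 1.3 rms 1.04
st [ 0.5397 -0.355 ] 1.0 rms 1.18
ge [ 0.5335 -0.4433] -4.6 rms 1.66
ge [ 0.5342 -0.4432] -5.3 rms 1.28
ge [ 0.5328 -0.445 ] -4.5 rms 1.74
ge [ 0.5331 -0.4411] -3.4 rms 0.81
```

Emit:
jog_arm --deltas '[0,0,0.03,0,0,0,0.07,0,0,0,0.115,0,0,-0.015,0.16,0,0.005,-0.04,0.19,0,0.01,-0.075,0.2,0,0.015,-0.115,0.2,0,0.02,-0.155,0.2,0]'

```text
time: 29.65
tcp_pos: [0.5039, -0.2237, 0.2204]
tool_rot: [[0.997, -0.077, -0.001], [-0.077, -0.997, 0.0], [-0.001, -0.0, -1.0]]
force: [-0.1, 0.8, -6.2]
finger_gap: 0.451
grip_force: 64.7
```

Emit:
jog_arm --deltas '[0.005,-0.04,0,0,0.01,-0.08,0,0,0.015,-0.12,0,0,0.02,-0.16,0,0,0.024,-0.195,0,0,0.026,-0.215,0,0,0.026,-0.22,0,0,0.026,-0.22,0,0]'

```text
time: 30.45
tcp_pos: [0.5295, -0.4428, 0.219]
tool_rot: [[0.997, -0.079, -0.002], [-0.079, -0.997, 0.002], [-0.003, -0.002, -1.0]]
force: [-0.1, 0.6, -6.3]
finger_gap: 0.447
grip_force: 64.7
```

Emit:
jog_arm --deltas '[0,0,-0.03,0,0,0,-0.06,0,0,0,-0.09,0,0,0,-0.11,0,0,0,-0.12,0,0,0,-0.125,0,0,0,-0.125,0,0,0,-0.125,0]'

```text
time: 31.25
tcp_pos: [0.5312, -0.4427, 0.0972]
tool_rot: [[0.997, -0.078, 0.002], [-0.078, -0.997, -0.001], [0.002, 0.001, -1.0]]
force: [0.4, 0.5, -6.8]
finger_gap: 0.451
grip_force: 64.7
```

Before pressing, I'll check the lateral alignment in the wrist camera numerically.

```bash
python3 - <<'E'
from h import *
from cell import optics
f=optics.grab_frame("wrist"); hsv=cv2.cvtColor(f["img"],cv2.COLOR_RGB2HSV)
for y in range(90,230,5):
    print(y,''.join('w' if s>125 and v>90 else ('#' if v<40 else ('s' if s<75 else '.')) for _,s,v in hsv[y,240:400:2]))
print(f["cx"],f["T"].round(3).tolist())
E
```

```text
90 .s..ssssssssssssss.ssssssssssssssssssssssssssssssssssssssssssssssssssssssss.....
95 ssssssssssssssssssssssssssssssssssssssssssssssssssssssssssssssssssss...........s
100 sssssssssssssssssssssssssssssssssssssssssssssssssssssssssssssss....ss........s..
105 ssssssssssssssssssssssssssssssssssssssssssssssssssssssssssss..s.s.ss.......s.s..
110 sssssssssssssssssssssssssssssssssssssssssssssssssssssss.s.s.......s.s.s...s.s...
115 ssssssssssssssssssssssssssssssssssssssssssssssss.........s............s..s......
120 ssssssssssssssssssssssssssssssssssssss....s.ss.........ss......s.s.s....s.s.s...
125 ssss..ssss....sss........ss..s..s.s....ss..s..................s.......s..s....s.
130 .s.......s..s.....s.s........ss...s...s..s..s.......s.......ss.........s.s..s..s
135 ..s.........wwwwwwwwwwwwwwwwwwwwwwwwwwwwwwwwwwwwwwwwwwwwwwwwwwwwwws...s.s.sss.ss
140 ....ss...s.swwwwwwwwwwwwwwwwwwwwwwwwwwwwwwwwwwwwwwwwwwwwwwwwwwwwwww......ss...ss
145 ...s...s.s.swwwwwwwwwwwwwwwwwwwwwwwwwwwwwwwwwwwwwwwwwwwwwwwwwwwwwwws.....sssssss
150 .......ss...ww...................................................w.sssssssssss
[... 712 characters left out ...]
...........................................ss..s.s..s..
200 .s...s.s.............................................................s.s.ss...s.
205 s....................................................................s...s.....s
210 .s..s.......s.....................................................s.......s..s..
215 s....s....s...........................................................s.s......s
220 ......s.....s....................................................s........sss.s.
225 ss.s.s......s........................................................s..........
317.57476106275465 [[-0.079, -0.959, -0.272, 0.6], [-0.997, 0.076, 0.021, -0.448], [0.001, 0.272, -0.962, 0.23], [0.0, 0.0, 0.0, 1.0]]
```

The board's back edge spans columns 264–372 (centre 318, camera axis 317.6). The stone spans 268–368, so it is centred and square. Now I press it down.

Emit:
jog_arm --deltas '[0,0,-0.005,0,0,0,-0.01,0,-0.0005,0,-0.0125,0,-0.001,0,-0.0145,0,-0.0014,0,-0.0165,0,-0.0018,0,-0.0185,0,-0.0022,0,-0.0205,0,-0.0026,0,-0.022,0]'

```text
time: 32.1
tcp_pos: [0.5274, -0.4429, 0.0744]
tool_rot: [[0.997, -0.079, -0.0], [-0.079, -0.997, -0.0], [-0.0, 0.0, -1.0]]
force: [-5.9, -0.2, 3.0]
finger_gap: 0.446
grip_force: 66.2
```

Emit:
jog_arm --deltas '[-0.0002,0,-0.002,0,-0.0004,0,-0.004,0,-0.0005,0,-0.006,0,-0.0006,0,-0.008,0,-0.0006,0,-0.0095,0,-0.0006,0,-0.011,0,-0.0006,0,-0.0115,0,-0.0006,0,-0.0115,0]'

```text
time: 32.9
tcp_pos: [0.5261, -0.4432, 0.064]
tool_rot: [[0.997, -0.079, -0.001], [-0.079, -0.997, -0.0], [-0.001, 0.001, -1.0]]
force: [-10.3, 5.1, 11.8]
finger_gap: 0.451
grip_force: 67.2
```

Emit:
jog_arm --deltas '[0.0005,0,0.0003,0,0.001,0,0.0006,0,0.0015,0,0.0009,0,0.002,0,0.0012,0,0.0025,0,0.0015,0,0.003,0,0.0018,0,0.003,0,0.0018,0,0.003,0,0.0018,0]'

```text
time: 33.7
tcp_pos: [0.5282, -0.4438, 0.0647]
tool_rot: [[0.997, -0.08, -0.002], [-0.08, -0.997, -0.001], [-0.002, 0.001, -1.0]]
force: [-10.1, 0.7, 5.6]
finger_gap: 0.451
grip_force: 66.5
```

```bash
cat > fit.py <<'E'
from h import *
from cell import monitor, optics
def box(c,yaw,p,L=.14,W=.04,H=.03):
    q=np.array([[x,y,z] for x in(-L/2,L/2) for y in(-W/2,W/2) for z in(-H/2,H/2)])
    cy,sy,cp,sp=np.cos(yaw),np.sin(yaw),np.cos(p),np.sin(p)
    R=np.array([[cy,-sy,0],[sy,cy,0],[0,0,1]])@np.array([[cp,0,-sp],[0,1,0],[sp,0,cp]]); return q@R.T+c
def show(n,c,yaw,p):
    fr=optics.grab_frame(n); im=fr["img"]; hsv=cv2.cvtColor(im,cv2.COLOR_RGB2HSV)
    X=box(np.array(c),yaw,np.radians(p)); u=(P(fr)@np.c_[X,np.ones(8)].T); u=(u[:2]/u[2]).T
    m=np.zeros(im.shape[:2],np.uint8); cv2.fillConvexPoly(m,cv2.convexHull(u.astype(np.float32)).astype(np.int32),1)
    x0,y0=u.min(0).astype(int)-6; x1,y1=u.max(0).astype(int)+7
    print(n)
    for y in range(y0,y1,3):
        o=''
        for x in range(x0,x1,2):
            _,s,v=hsv[y,x]; k='k' if v<45 else 's' if s<90 and v<150 else 'w' if s>120 else '.'
            o+=k.upper() if m[y,x] and k!='.' else 'o' if m[y,x] else k
        print(o)
E
python3 - <<'E'
from fit import *
print(monitor.observe()["tcp_pos"])
show("scene",[.5292,-.4428,.0573],np.radians(-4.5),18)
E
```

```text
[ 0.52823963 -0.44380878  0.06469742]
scene
.ssssssssssssssssskkkkkkkkkkkkkkkkkkkkkkkkkkwwwwssssssssssssss
..sssssssssssssssssskkkkkkkkkkkkkkkkkkkkkkk.wwwwssssssssssssss
..ssssssssssssssss.wwwkkkkkkkkkkkkkkkkkkks.wwww.ssssSsssssssss
....sssssssssss.wwwwww.skkkkkkkkkkkkkkkk.wwwwwwSSSSSSSssssssss
....ssssw.sss.wwwwwwsssskkkkkkkkkkkkkkkk.wWWWWoSSSSSSSSsss....
..ssssss.wwwwwwww.ssss..skkkkkkkkkkkKKKKSoSSSSSSSSSSSSSs......
ssssssss.wwwwwwwwwwwwwww.kkkkkkSSSSKSKKSSSSSSSSSSSSSSSSSs.....
ssssssssswwwwwwwwwwwwww..kKKKKKSSSSSSKKSSSSSSSSSSSSSSSSSs.....
ssssssssssswww...sssSSSSSKKKKKKSSSSSKKKSSSSSSSSSSSSSSSSSS.....
sssssssssssssssSSSSSSSSSSKKKKKKSSSSSKKKSSSSSSSSSSSSSSSSSSs....
ssssssssssSSSSSSSSSSSSSSSKKKKKKKSSSSSKKSSSSSSSSSSSSSSSSSSsw...
ssssSSSSSSSSSSSSSSSSSSSSSSKKKKKKSSSSSSSSSSSSSSSSSSSSSSSSSS....
sssSSSSSSSSSSSSSSSSSSSSSSSSKKKSSSSSSSSSSSSSSSSSSSSSSSoSSSSs...
sssSSSSSSSSSSSSSSSSSSSSSSSSKKKKKSSSSSSSSSSSSSSSooSSSSSSSSSs...
ssssSSSSSSSSSSSSSSSSSSSSSSSKKKKKSSSSSKKSSSSSSSSSSSSSSSSSSSS...
ssssSSSSSSSSSSSSSSSSSSSSSSSSKKSSSSSSSSSSSSSSSSSSSSSSSSSSoowww.
.sssSSSSSSSSSSSSSSSSSSSSSSSSKKSSSSSSSSKKSSSSSSSSSSSowwwwwwwww.
..ssSSSSSSSSSSSSSSSSSSSSSSSSSKKKKSSSSKKSSSSSSowwwwwwwwwwww.s..
...sSSSSSSSSSSSSSSSSSSSSSSSSKKKKKKKKKKSoowwwwwwwwwwwwwwwwssss.
....SSSSSSSSSSSSSSSSSSSSSSSSSKKKKKSwwwwwwwwwww...s.wwwwwwsssss
....SSSSSSSSSSSSSSSSSSSSSSSSoWwwwwwwwwwww..s.....sswwwwwssssss
....sSSSSSSSSSSSSSSSSSoowwwwwwwwwwww.ssssssssss....wwwwwssssss
..ssssSWSSSSSSSSooWwwwwwwwwwww..sss....wwwwwwwwwwwwwwwwwssssss
sssssssWWoSoWwwwwwwwwwwwwwwwwwwwwwwwwwwwwwwwwwwwwwwww..sssssss
ssssssswwwwwwwwwwwwwwwwwwwwwwwwwwwwwwww....ssssss......sssssss
sssssss.wwwwwwwwwwwwwwwww.......ssssssssssssssssss.......sssss
```

Emit:
jog_arm --deltas '[-0.001,0,0,0,-0.0018,0,0,0,-0.0018,0,0,0,-0.0018,0,0,0,-0.0018,0,0,0,-0.0018,0,0,0,-0.0018,0,0,0,-0.0018,0,0,0]'

```text
time: 34.55
tcp_pos: [0.5282, -0.4438, 0.0647]
tool_rot: [[0.997, -0.079, 0.0], [-0.079, -0.997, -0.002], [0.0, 0.002, -1.0]]
force: [-3.7, -3.0, 2.4]
finger_gap: 0.45
grip_force: 66.3
```

Emit:
jog_arm --deltas '[0,0,0,0,0,0,0,0,0,0,0,0,0,0,0,0,0,0,0,0,0,0,0,0,0,0,0.01,0,0,0,0.025,0]' --gripper 0.056

```text
time: 35.35
tcp_pos: [0.528, -0.4422, 0.0893]
tool_rot: [[0.997, -0.078, -0.001], [-0.078, -0.997, 0.001], [-0.001, -0.001, -1.0]]
force: [-0.3, 1.2, 0.3]
finger_gap: 0.659
grip_force: 0.0
```

Emit:
jog_arm --deltas '[0,0,0.03,0,0,0,0.06,0,0,0,0.1,0,0,0,0.14,0,-0.02,0,0.17,0,-0.05,0,0.18,0,-0.08,0,0.18,0,-0.1,0,0.18,0]'

```text
time: 36.15
tcp_pos: [0.4266, -0.4432, 0.2718]
tool_rot: [[0.997, -0.08, 0.002], [-0.08, -0.997, -0.002], [0.002, 0.002, -1.0]]
force: [-0.2, -0.9, 0.2]
finger_gap: 0.658
grip_force: 0.0
```

```bash
python3 - <<'E'
from fit import *
s=monitor.observe();print(s["time"],s["tcp_pos"],s["force"])
show("side",[.5292,-.4428,.0573],np.radians(-4.5),18)
show("side",[.532,-.357,.0744],.01,34)
show("scene",[.4707,.052,.015],.14,0)
E
```

```text
36.15 [ 0.42659747 -0.44323003  0.27175433] [-0.23314435 -0.89480188  0.20243922]
side
ssssssssssssssssssssssssssssss.wwwwwwwwww.sssssssssssssssssssss
ssssssssssssssssssssssssssss.wwwwwwwwwwww.sssssssssssssssssssss
ssssssssssssssssssssssssss.wwwwwwwwwwwwww.ssssssssSssssssssssss
ssssssssssssssssssssssssswwwww.wwwwwwwwww.sssssSSSSSsssssssssss
ssssssssssssssssssssssswwwww.sswwwwwwwwww.ssSSSSSSSSSssssssssss
sssssssssssssssssssss.wwwwwwwwwwwwwwwwwwwSSSSSSSSSSSSSsssssssss
sssssssssssssssssss.wwwwwwwwww..wwwwwwWWoSSSSSSSSSSSSSsssssssss
sssssssssssssssssswwwwwwww.sssssswwWWSSSSSSSSSSSSSSSSSSssssssss
ssssssssssssssss.wwwww.sssssssssSSSSSSSSSSSSSSSSSSSSSSSSsssssss
ssssssssssssss.wwww.sssssssssSSSSSSSSSSSSSSSSSSSSSSSSSSSSssssss
s.ssssssssss.wwwwwsssssssssSSSSSSSSSSSSSSSSSSSSSSSSSSSSSSSsssss
ss.sssssssswwwww.sssssssSSSSSSSSSSSSSSSSSSSSSSSSSSSSSSSSSSsssss
ss.w.ssss.wwww.ssssssSSSSSSSSSSSSSSSSSSSSSSSSSSSSSSSSSSSSSSssss
ssswwwwwwwwwssssssSSSSSSSSSSSSSSSSSSSSSSSSSSSSSSSSSSSSSSSSSo.ss
sssswwwwwwwsss.ooSSSSSSSSSSSSSSSSSSSSSSSSSSSSSSSSSSSSSSSSowww.s
ssssswwwwwwwWoSSSSSSSSSSSSSSSSSSSSSSSSSSSSSSSSSSSSSSS
[... 3133 characters left out ...]
..o.......
wwwwwwwwwwwwwwwwwwwwwwwwwwws.soooSSSSSS......
wwwwwwwwwwwwwwwwwwwwwwwWWWSooSSSSSSSSSSo.....
wwwwwwwwwwwwwwwwWWWWWWWWWSooSSSSSSSSSSSSo....
wwwwwwwwwWWWWWWWWWWWWWWKSooSSSSSSSSSSSSSS....
wwwWWWWWWWWWWWWWWWWWWKSoooSSSSSSSSSSSSSSS....
wwwWWWWWWWWWWWWWWWoKSSooSSSSSSSSSSSSSSSSS....
wwwwWWWWWWWWWWWoKKSSooSSSSSSSSSSSSSSSSSSSo...
wwwwWWWWWWWoKKKSSooooSSSSKKKSSSSSSSSSSSSoo...
wwwwWoKKKKSSSooooSSSoSSKKKKKSSSSSSoo.........
sssssSSSSoooooSSSSSSSSKKKKKKS................
.....ooooSSoSSSSSSSSKKKkkkkks................
ssssssSSSSSSSSSSssskkkkkkkkks................
ssssssSSSSsssssskkkkkkkkkkkks................
ssssssssssssskkkkkkkkkkkkkkks................
ssssssskkkkkkkkkkkkkkkkkkkkkk................
```

Both stones rest on their seats, the fine stone lies flat on the worktop, and the arm is clear.

```bash
python3 -c "
from cell import r
print(r.job_done())"
```

```text
the job is handed in; nothing more can be done
None
```

I handed the job in with stone S3 (coarse, about 5 N drag) on the steep rest, S2 (medium, about 3.3 N) on the gentle rest and S1 (fine, about 1.8 N) left on the worktop; camera checks after release showed both seated stones flat and centred to within a few mm, in about 36 of the 72 s allowed.

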